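# Sort grinding jars by weight

## Robot

A 6-joint arm with a two-finger parallel gripper is mounted at the origin on the work surface. World frame = base frame: x ahead of the robot, y to its left, z up, the work surface at z = 0. Lengths are in mm, angles in rad, forces in N, time in s.
With the tool pointing down it reaches from about 350 to 775 mm from the base axis. Payload 7.3 kg.
Tool frame: the origin (TCP) lies on the centre line of the jaws, within the pads' length; the fingertips stand bot.tip_reach ahead of it and the grasp point (between the pads) lies 6 mm ahead of it (bot.tip_reach is the distance from the TCP to the fingertips, in mm); z points along the fingers, y is the direction in which the jaws open and shut (so a half turn about z gives the same grasp; the last joint's range is limited). The gripper opens to 92 mm and grips with 3 to 60 N. Pads are 19 mm wide; open, the fingers measure 130 mm over their backs; the gripper's body (75 mm by 190 mm) begins 47 mm behind the grasp point.
Start: joints at [-1.328, 0.342, 1.524, -0, 1.275, -0.146], TCP at [199.039, -485.825, 251.741] pointing down, gripper open.
Joint ranges: [-2.53, 2.53], [-0.77, 2.02], [0.04, 2.7], [-1, 4.14], [0.28, 2.66], [-3.11, 3.11]. Speed limits (rad/s): [2.57, 2.57, 3.14, 3.14, 3.14, 3.14].

## Interface

Orientations are given as [roll, pitch, yaw] about the fixed x, y, z axes, in that order (R = Rz(yaw) Ry(pitch) Rx(roll)).
In Python, from plant import bot gives the robot as it stands.
- The arm moves only by the tool step_arm, never from a script. Its argument "deltas" is a list of rows, each a list of 6 numbers: the shift along the tool's x, y, z in mm, then the turn, a rotation vector about the tool's x, y, z in rad. A call has 1 to 5 rows; each row is the pose to reach, as a shift and turn from the pose commanded when the call began, along the tool's axes at that moment; what a row does not reach only later rows make up. A row lasts 1/12 s, in which the tool goes at most 41.7 mm and 7.16 degrees, less where a joint would pass 70% of its speed; a pose out of reach is approached as far as the arm can. A call with a gripper value outside its range is refused whole. "fingers" is the finger opening in mm, from 0 to 91.8, set as the call begins (left out, the last holds). The fingers move at their own pace and stop on an object; the grip force is fixed at half the most. Time passes only in rows, so rows that repeat a pose let the fingers close. It gives the time, the measured TCP pose, the force and the opening at its end, in the units of the state.
- bot.get_obs(): the state, without advancing time (a new reading comes with each control period).
- bot.capture(name): name is "scene" or "top" or "wrist"; returns a dict with "color" (384x512x3 uint8, red, green, blue), "fx", "fy", "cx", "cy" (pixels), "R" (3x3) and "t" (3): a world point X has camera coordinates R X + t. Camera axes: x right, y down, z forward; pixel columns grow to the right and rows downward; lengths in mm; the calibration is good to about 2 mm. A picture is of the moment at which its call begins. There is no depth.
- bot.close_job(): hands the job in, once; it reports no verdict.
Trained networks look in a picture, given as the dict that the camera call returned (one of the last four; its "shot" number tells which), for a name from the list of things; names that differ only in an ending like _2 or _b are one class to them, and where a whole thing is asked for, a point or a joint stands for the part that bears it (a point fixed in the world has none). Each returns a list of dicts, best first, with "p" (0 to 1); they miss things now and then, are a little off and sometimes report something else, mostly with a low value. They report only what shows in the picture. A call takes as long as a camera call. They do not tell look-alikes from the thing itself.
- bot.boxes_of(query, picture): "rect" ([centre column, centre row, width, height] in pixels, round what is visible of it).
The state is a dict: "time": time; "joint_positions": joint angles; "dq": joint speeds; "tau": joint torques, N m; "tool_pos": TCP position; "tcp_rot": TCP orientation; "contact_force": force on the tool from outside, world axes, zero at the start; "moment": the same for the moment, N m; "grip_width": finger opening in mm.
Only numpy, scipy, OpenCV 4.12 (cv2) and the standard library are available. Lean on these libraries where they do the work, as an engineer would, in place of code of your own. Each camera call takes 0.05 s, during which the arm holds its last target. There are 200 camera calls.

## Task

Two identical closed grinding jars stand on the lab bench; each is either empty or still holds its solid carbide grinding rod, and only its weight in the grip tells which (both may be the same). Pick up each jar, feel whether it is heavy or light, and set every heavy jar down upright on the floor of the rectangular steel tray, for the mill, and every light jar upright on the floor of the round white basin, for washing. Set each one down gently: do not let it fall.

Things in the scene. Friction and masses are not known exactly. Their poses are not given: they have to be found in the camera images.
- jar_a_center (a point): Jar A: closed rigid aluminium jar with black lid, 50 mm diameter, 64 mm tall, upright, loose. Point at its centre, 32 mm above its underside; z up its axis. The two jars look alike; inside cannot be seen. With its rod a jar weighs 0.61 to 0.75 kg in all, empty about 0.17 kg; both may be the same. Grip it firmly across its diameter from above, at mid-height or a little higher.
- jar_b_center (a point): Jar B: closed rigid aluminium jar with black lid, 50 mm diameter, 64 mm tall, upright, loose. Point at its centre, 32 mm above its underside; z up its axis. The two jars look alike; inside cannot be seen. With its rod a jar weighs 0.61 to 0.75 kg in all, empty about 0.17 kg; both may be the same. Grip it firmly across its diameter from above, at mid-height or a little higher.
- tray: rectangular brushed-steel tray fixed to the bench, for heavy jars; 240 mm long (its x axis) by 120 mm wide (its y axis), low rim 16 mm high, walls and floor 4 mm thick. Origin at the centre of its underside, at bench height; the inner floor is 4 mm above. Two jars fit side by side along x, for instance at x = -55 and +55 mm, y = 0.
- basin: round shallow white plastic basin fixed to the bench, for light jars; 240 mm outside diameter, rim 20 mm high, wall 5 mm, floor 4 mm thick. Origin at the centre of its underside, at bench height; the inner floor is 4 mm above. Two jars fit side by side, for instance 50 mm either side of the centre.
Mind the look-alikes: they are no part of the job. There is more than one size of the basin; the job needs the larger.

How it is judged (in metres and radians):
At the end, for the whole second after the job is handed in: Each jar stands upright (within 8 degrees) and at rest on the inner floor: a heavy jar (over 3.8 N) in the rectangular tray, its axis within 100 mm lengthwise and 40 mm crosswise of the centre; a light jar (0.8 to 3.8 N) in the round basin, its axis within 97 mm of the centre (((contact force between jar_a and tray above 3.8 N and z of jar_a_center in the frame of tray between 0.028 and 0.044 m and angle between jar_a_center's own z axis and vertical below 0.15 rad and x of jar_a_center in the frame of tray between -0.1 and 0.1 m and y of jar_a_center in the frame of tray between -0.04 and 0.04 m) or (contact force between jar_a and basin between 0.8 and 3.8 N and z of jar_a_center in the frame of basin between 0.028 and 0.044 m and angle between jar_a_center's own z axis and vertical below 0.15 rad and horizontal distance between jar_a_center and basin below 0.097 m)) and linear speed of each of jar_a, jar_b below 0.02 m/s and ((contact force between jar_b and tray above 3.8 N and z of jar_b_center in the frame of tray between 0.028 and 0.044 m and angle between jar_b_center's own z axis and vertical below 0.15 rad and x of jar_b_center in the frame of tray between -0.1 and 0.1 m and y of jar_b_center in the frame of tray between -0.04 and 0.04 m) or (contact force between jar_b and basin between 0.8 and 3.8 N and z of jar_b_center in the frame of basin between 0.028 and 0.044 m and angle between jar_b_center's own z axis and vertical below 0.15 rad and horizontal distance between jar_b_center and basin below 0.097 m))); the robot touches nothing.
It fails at once if a jar, out of the fingers, falls (faster than 0.85 m/s: a drop of about 37 mm or more) ((contact force between jar_a and the fingers below 0.1 N and linear speed of jar_a above 0.85 m/s) or (contact force between jar_b and the fingers below 0.1 N and linear speed of jar_b above 0.85 m/s)).
It also fails if it takes over 64 s, if anything falls off the work surface, if the arm or the gripper's body presses on something with over 40 N, if the wrist force passes 120 N, or if a joint passes its speed limit or range.

## Working session

There is one attempt and no reset: what is moved stays moved. The work goes in short steps, Python scripts to look and compute and a tool call to move; the robot and the scene stay as the last step left them, time stands still between calls to the robot, and variables do not carry over. Pictures are saved under pics/ and viewed, about 8 in all and at most 12, crops included, and the job is handed in when it is done.

Besides the shell and the picture viewer there is one more tool, called after ">>>" by a JSON object that holds its "api" and its "payload", one argument or row to a line. step_arm: Moves the arm, as the interface text tells. Its arguments: {"type":"object","properties":{"deltas":{"type":"array"},"fingers":{"type":"number"}},"required":["deltas"]}

```bash
mkdir -p pics; cat > h.py <<'E'
import numpy as np, cv2
from plant import bot
def save(p,n): cv2.imwrite(f'pics/{n}.png',p['color'][:,:,::-1])
def ray(p,u,v,z):
    d=p['R'].T@np.array([(u-p['cx'])/p['fx'],(v-p['cy'])/p['fy'],1]); c=-p['R'].T@p['t']
    return c+d*(z-c[2])/d[2]
def proj(p,X):
    q=p['R']@np.array(X,float)+p['t']; return p['fx']*q[0]/q[2]+p['cx'],p['fy']*q[1]/q[2]+p['cy']
E
python3 - <<'E'
from h import *
print(bot.get_obs(), bot.tip_reach)
ims=[]
for n in ('top','scene'):
    p=bot.capture(n); p={**p,'R':np.array(p['R']),'t':np.array(p['t'])}
    ims.append(p['color'])
    print(n,'cam',-p['R'].T@p['t'],p['fx'])
    for q in ('jar_a_center','tray','basin'):
        for d in bot.boxes_of(q,p): 
            if d['p']>.2: print(q,round(d['p'],2),np.round(d['rect'],1),ray(p,*d['rect'][:2],10).round())
    save(p,n)
E
```

```text
{'time': 0.0, 'joint_positions': array([-1.32800043e+00,  3.42689085e-01,  1.52502426e+00, -2.07811036e-05,
        1.27538932e+00, -1.45991669e-01]), 'dq': array([-2.87722142e-04, -7.99502989e-04, -5.99860051e-04, -6.03573580e-05,
       -2.38508271e-03, -3.67406535e-04]), 'tau': array([-4.34289575e-05, -4.31241953e+01, -2.44223785e+01,  7.17279408e-02,
        5.58560807e-02, -1.12751393e-04]), 'tool_pos': array([ 198.93892635, -485.44642773,  251.05986199]), 'tcp_rot': array([-3.14009581e+00, -2.00007190e-04,  3.88793477e-01]), 'contact_force': array([ 0.02941518, -0.46065536,  0.55721726]), 'moment': array([-0.0317718 ,  0.01184154, -0.03948648]), 'grip_width': 91.71311906722353} 25.0
top cam [ 458.09717544 -102.094718   1468.41980816] 451.8076399544694
jar_a_center 0.75 [250.2 207.9  17.3  16.7] [490. -66.  10.]
tray 0.56 [129.8 203.2  46.8  85.6] [495. 324.  10.]
basin 0.86 [404.2 228.2  51.6  53.2] [ 436. -562.   10.]
basin 0.74 [330.9 202.2  79.8  75.3] [ 514. -326.   10.]
scene cam [1204.64512075 -600.49301943 1307.93629844] 474.52493443401363
jar_a_center 0.6 [263.  187.3  15.3  25.2] [495. -55.  10.]
tray 0.69 [349.2 136.   69.7  60. ] [506. 324.  10.]
basin 0.81 [198.2 236.5  83.2  72.8] [ 519. -328.   10.]
basin 0.74 [121.2 262.   59.8  53. ] [ 451. -561.   10.]
```

View pics/top.png

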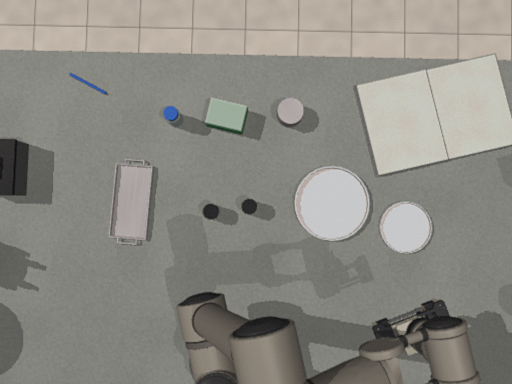

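View pics/scene.png

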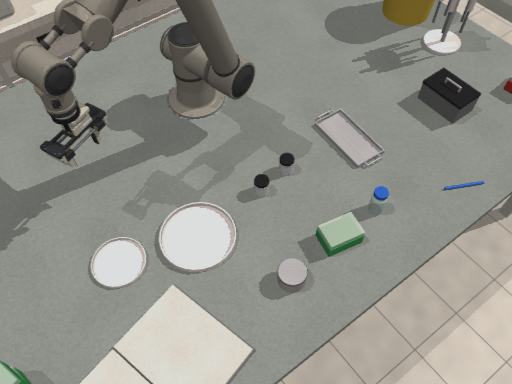

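The top picture shows:
- **Jars:** two black lids at (211,212) and (249,207). The blue-capped bottle (172,114) and the grey tin (290,111) are not jars.
- **Basin:** the larger one is at (332,203), and the smaller look-alike is at (406,228).
- **Tray:** at (131,202), the only steel one. The black box at (5,168) is something else.

Next I'll measure precisely and check with a crop.

```bash
cat > m.py <<'E'
from h import *
def blob(mask,c,r):
    m=np.zeros_like(mask); x,y=c; m[y-r:y+r,x-r:x+r]=mask[y-r:y+r,x-r:x+r]
    cs,_=cv2.findContours(m,cv2.RETR_EXTERNAL,cv2.CHAIN_APPROX_NONE)
    return max(cs,key=cv2.contourArea)
for n,lids in (('top',((211,212),(249,207))),('scene',((287,159),(262,181)))):
    p=bot.capture(n); p={**p,'R':np.array(p['R']),'t':np.array(p['t'])}; g=p['color'].max(2)
    for l in lids:
        c=blob((g<45).astype('uint8'),l,13); (u,v),r=cv2.minEnclosingCircle(c)
        M=cv2.moments(c); u,v=M['m10']/M['m00'],M['m01']/M['m00']
        print(n,'lid',(round(u,1),round(v,1),round(r,1)),'z64',ray(p,u,v,64).round(1))
    if n=='top':
        im=p['color'].copy()
        for q,c0,r,z in (('basin',(332,203),46,20),('small',(406,228),32,15)):
            m=(p['color'].min(2)>165).astype('uint8'); c=blob(m,c0,r)
            P=np.array([ray(p,*k[0],z)[:2] for k in c],np.float32); print(q,'circ',cv2.minEnclosingCircle(P)); cv2.drawContours(im,[c],-1,(255,0,0),1)
        col=p['color'].astype(int); m=((col[:,:,0]-col[:,:,1]>4)&(g>120)).astype('uint8'); c=blob(cv2.morphologyEx(m,cv2.MORPH_OPEN,np.ones((5,5))),(131,202),46)
        P=np.array([ray(p,*k[0],10)[:2] for k in c],np.float32); print('tray',cv2.minAreaRect(P)); cv2.drawContours(im,[c],-1,(255,0,0),1)
        cr=im[150:265,90:440]; cv2.imwrite('pics/crop.png',cv2.resize(cr,None,fx=2.25,fy=2.25,interpolation=2)[:,:,::-1])
E
python3 m.py
```

```text
top lid (210.6, 211.0, 7.2) z64 [475.9  55.5  64. ]
top lid (249.0, 205.9, 7.1) z64 [494.5 -63.4  64. ]
basin circ ((512.1740112304688, -326.27899169921875), 119.49163055419922)
small circ ((440.1026611328125, -563.6041259765625), 81.77301025390625)
tray ((501.64990234375, 317.4728088378906), (109.49462890625, 238.15834045410156), 86.67044830322266)
scene lid (286.2, 159.4, 6.7) z64 [482.1  51.5  64. ]
scene lid (261.1, 180.9, 6.9) z64 [500.7 -67.3  64. ]
```

View pics/crop.png

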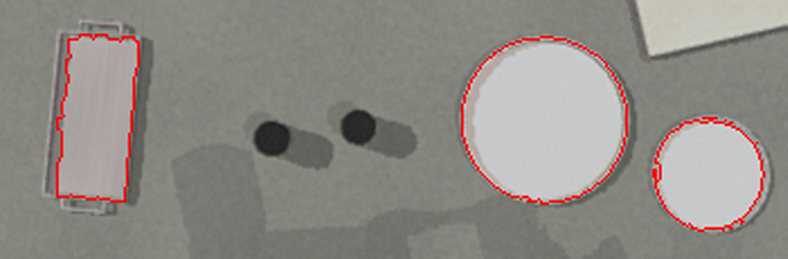

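The crop confirms the two black-lidded jars, the large basin (r = 119.5 mm, centre about (512,-326)) and the tray (centre about (500,322), nearly parallel to x). The jars are at A (477,55) and B (496,-64). Starting the move toward B.

>>> {"api": "step_arm", "payload": {
  "deltas": [
    [34,-22,0,0,0,0.08],
    [68,-44,0,0,0,0.16],
    [101,-65,0,0,0,0.24],
    [135,-87,0,0,0,0.32],
    [169,-109,0,0,0,0.389]
  ],
  "fingers": 91.8
}}

```text
time: 0.92
tool_pos: [314.7, -319.3, 251.8]
tcp_rot: [3.141, -0.0, -0.005]
contact_force: [1.2, -0.9, -0.1]
grip_width: 91.6
```

>>> {"api": "step_arm", "payload": {
  "deltas": [
    [22,-32,0,0,0,0],
    [46,-64,10,0,0,0],
    [70,-96,20,0,0,0],
    [93,-128,30,0,0,0],
    [116,-160,40,0,0,0]
  ]
}}

```text
time: 1.33
tool_pos: [431.0, -159.2, 211.6]
tcp_rot: [3.141, -0.001, -0.0]
contact_force: [1.0, 0.4, -0.3]
grip_width: 92.3
```

>>> {"api": "step_arm", "payload": {
  "deltas": [
    [22,-32,10,0,0,0],
    [45,-64,20,0,0,0],
    [66,-95,30,0,0,0],
    [66,-95,30,0,0,0],
    [66,-95,30,0,0,0]
  ]
}}

```text
time: 1.75
tool_pos: [496.5, -64.1, 181.0]
tcp_rot: [-3.141, 0.001, 0.004]
contact_force: [-2.4, 0.2, 0.4]
grip_width: 91.5
```

```bash
python3 - <<'E'
from h import *
o=bot.get_obs(); print(o['tool_pos'],o['tcp_rot'])
p=bot.capture('wrist'); p={**p,'R':np.array(p['R']),'t':np.array(p['t'])}
for X in ((477,55,64),(496,-64,64)): 
    u,v=map(int,proj(p,X)); cv2.drawMarker(p['color'],(u,v),(255,0,0),0,12); print(u,v)
save(p,'wrist1')
E
```

```text
[496.49960221 -64.11937137 180.977638  ] [-3.14133870e+00  1.37011958e-03  3.84979773e-03]
101 224
257 201
```

View pics/wrist1.png

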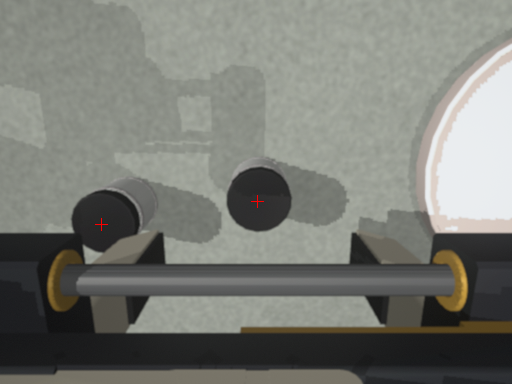

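The wrist view puts jar B's lid at (259,198) and A's at (105,221), each within about 3 mm of the projected marks. Descending on B.

>>> {"api": "step_arm", "payload": {
  "deltas": [
    [2,1,35,0,0,0],
    [2,1,70,0,0,0],
    [2,1,105,0,0,0],
    [2,1,125,0,0,0],
    [2,1,137,0,0,0]
  ]
}}

```text
time: 2.22
tool_pos: [496.4, -68.2, 42.6]
tcp_rot: [-3.141, 0.003, -0.003]
contact_force: [0.7, 0.5, -0.6]
grip_width: 91.9
```

>>> {"api": "step_arm", "payload": {
  "deltas": [
    [0,0,0,0,0,0],
    [0,0,0,0,0,0],
    [0,0,0,0,0,0],
    [0,0,0,0,0,0],
    [0,0,0,0,0,0]
  ],
  "fingers": 20
}}

```text
time: 2.63
tool_pos: [498.8, -67.4, 46.0]
tcp_rot: [3.141, -0.002, -0.001]
contact_force: [1.1, -0.5, 0.3]
grip_width: 63.1
```

>>> {"api": "step_arm", "payload": {
  "deltas": [
    [0,0,0,0,0,0],
    [0,0,0,0,0,0],
    [0,0,0,0,0,0],
    [0,0,0,0,0,0],
    [0,0,0,0,0,0]
  ]
}}

```text
time: 3.05
tool_pos: [498.4, -66.6, 45.4]
tcp_rot: [-3.142, -0.001, 0.0]
contact_force: [-1.0, 2.6, 6.4]
grip_width: 49.9
```

>>> {"api": "step_arm", "payload": {
  "deltas": [
    [0,0,0,0,0,0],
    [0,0,0,0,0,0],
    [0,0,-5,0,0,0],
    [0,0,-15,0,0,0],
    [0,0,-30,0,0,0]
  ]
}}

```text
time: 3.47
tool_pos: [496.8, -66.6, 74.0]
tcp_rot: [-3.141, 0.004, -0.0]
contact_force: [-0.2, 0.3, -6.4]
grip_width: 50.2
```

>>> {"api": "step_arm", "payload": {
  "deltas": [
    [0,0,-20,0,0,0],
    [0,0,-40,0,0,0],
    [0,0,-60,0,0,0],
    [0,0,-70,0,0,0],
    [0,0,-70,0,0,0]
  ]
}}

```text
time: 3.88
tool_pos: [499.2, -67.3, 146.9]
tcp_rot: [3.14, -0.004, -0.0]
contact_force: [-0.3, 0.6, -5.5]
grip_width: 50.4
```

>>> {"api": "step_arm", "payload": {
  "deltas": [
    [0,0,0,0,0,0],
    [0,0,0,0,0,0],
    [0,0,0,0,0,0],
    [0,0,0,0,0,0],
    [0,0,0,0,0,0]
  ]
}}

```text
time: 4.3
tool_pos: [497.8, -66.8, 143.9]
tcp_rot: [-3.141, 0.002, -0.0]
contact_force: [-0.4, -0.8, -6.7]
grip_width: 49.8
```

>>> {"api": "step_arm", "payload": {
  "deltas": [
    [0,0,0,0,0,0],
    [0,0,0,0,0,0],
    [0,0,0,0,0,0],
    [0,0,0,0,0,0],
    [0,0,0,0,0,0]
  ]
}}

```text
time: 4.72
tool_pos: [498.1, -66.9, 144.7]
tcp_rot: [3.142, -0.0, -0.0]
contact_force: [0.0, 0.2, -6.8]
grip_width: 50.0
```

B reads 6.8 N, so it is heavy and goes to the tray at about (555,319).

>>> {"api": "step_arm", "payload": {
  "deltas": [
    [2,-12,0,0,0,0],
    [6,-36,0,0,0,0],
    [10,-66,0,0,0,0],
    [15,-98,0,0,0,0],
    [20,-130,0,0,0,0]
  ]
}}

```text
time: 5.13
tool_pos: [518.2, 64.8, 144.8]
tcp_rot: [-3.141, -0.0, -0.001]
contact_force: [1.3, -0.1, -6.2]
grip_width: 50.0
```

>>> {"api": "step_arm", "payload": {
  "deltas": [
    [5,-32,0,0,0,0],
    [10,-64,0,0,0,0],
    [15,-96,0,0,0,0],
    [20,-128,0,0,0,0],
    [25,-160,0,0,0,0]
  ]
}}

```text
time: 5.55
tool_pos: [542.9, 225.3, 144.6]
tcp_rot: [3.142, 0.0, 0.0]
contact_force: [0.7, -1.5, -5.3]
grip_width: 49.7
```

>>> {"api": "step_arm", "payload": {
  "deltas": [
    [5,-30,0,0,0,0],
    [8,-56,0,0,0,0],
    [11,-78,0,0,0,0],
    [12,-92,0,0,0,0],
    [12,-96,0,0,0,0]
  ]
}}

```text
time: 5.97
tool_pos: [554.5, 322.2, 144.2]
tcp_rot: [-3.141, 0.0, 0.002]
contact_force: [-0.2, -0.7, -6.0]
grip_width: 49.7
```

>>> {"api": "step_arm", "payload": {
  "deltas": [
    [0,0,0,0,0,0],
    [0,0,0,0,0,0],
    [0,0,0,0,0,0],
    [0,0,0,0,0,0],
    [0,0,0,0,0,0]
  ]
}}

```text
time: 6.38
tool_pos: [555.4, 318.1, 144.8]
tcp_rot: [3.141, -0.0, -0.001]
contact_force: [-0.6, 1.2, -5.8]
grip_width: 49.9
```

```bash
python3 - <<'E'
from h import *
o=bot.get_obs(); print(o['tool_pos'],o['tcp_rot'],o['contact_force'])
ps=[]
for n in ('scene','wrist'):
    p=bot.capture(n); p={**p,'R':np.array(p['R']),'t':np.array(p['t'])}
    a=np.array([1,-.058,0]); b=np.array([.058,1,0]); c=np.array([500,322,16])
    cor=np.array([proj(p,c+s*120*a+t*60*b) for s,t in ((1,1),(1,-1),(-1,-1),(-1,1))]).astype(int)
    im=p['color'].copy(); cv2.polylines(im,[cor],True,(255,0,0),1)
    if n=='scene': im=cv2.resize(im[80:220,260:460],(512,384),interpolation=2)
    ps.append(im)
cv2.imwrite('pics/tray1.png',cv2.resize(np.hstack(ps),(800,300))[:,:,::-1])
E
```

```text
[555.41399531 318.13249748 144.8420525 ] [ 3.14139515e+00 -2.05124758e-06 -1.47320168e-03] [-0.56528783  1.20319968 -5.83542179]
```

View pics/tray1.png

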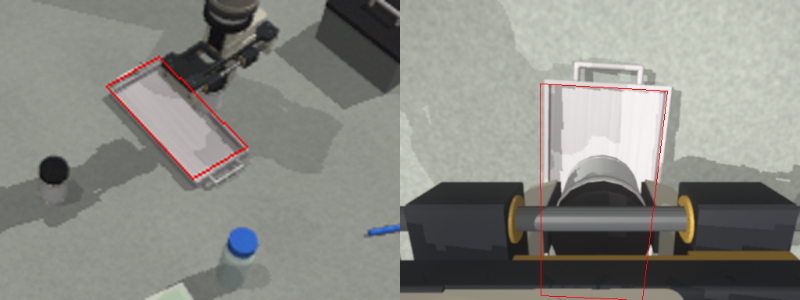

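The tray outline matches in both views, and the jar is over the tray floor near its +x end. Lowering.

>>> {"api": "step_arm", "payload": {
  "deltas": [
    [0,0,12,0,0,0],
    [0,0,35,0,0,0],
    [0,0,58,0,0,0],
    [0,0,75,0,0,0],
    [0,0,84,0,0,0]
  ]
}}

```text
time: 6.9
tool_pos: [554.1, 318.2, 58.2]
tcp_rot: [3.14, 0.004, -0.001]
contact_force: [-1.0, 0.1, -6.6]
grip_width: 50.1
```

>>> {"api": "step_arm", "payload": {
  "deltas": [
    [0,0,2,0,0,0],
    [0,0,4,0,0,0],
    [0,0,6,0,0,0],
    [0,0,8,0,0,0],
    [0,0,10,0,0,0]
  ]
}}

```text
time: 7.32
tool_pos: [555.9, 319.3, 51.7]
tcp_rot: [-3.141, -0.002, -0.0]
contact_force: [0.1, 0.0, -5.8]
grip_width: 50.0
```

>>> {"api": "step_arm", "payload": {
  "deltas": [
    [0,0,0.5,0,0,0],
    [0,0,1,0,0,0],
    [0,0,1,0,0,0],
    [0,0,1,0,0,0],
    [0,0,1,0,0,0]
  ]
}}

```text
time: 7.73
tool_pos: [555.3, 319.1, 49.8]
tcp_rot: [3.142, -0.0, -0.0]
contact_force: [0.1, -0.2, -6.3]
grip_width: 49.9
```

>>> {"api": "step_arm", "payload": {
  "deltas": [
    [0,0,0.5,0,0,0],
    [0,0,1,0,0,0],
    [0,0,1.5,0,0,0],
    [0,0,1.5,0,0,0],
    [0,0,1.5,0,0,0]
  ]
}}

```text
time: 8.15
tool_pos: [555.4, 319.1, 49.5]
tcp_rot: [-3.141, -0.001, -0.0]
contact_force: [-4.3, -2.3, 4.9]
grip_width: 50.1
```

The floor is in contact: the vertical force swung from -6.3 to +4.9 N. Releasing.

>>> {"api": "step_arm", "payload": {
  "deltas": [
    [0,0,0,0,0,0],
    [0,0,0,0,0,0],
    [0,0,0,0,0,0],
    [0,0,0,0,0,0],
    [0,0,0,0,0,0]
  ],
  "fingers": 91.8
}}

```text
time: 8.57
tool_pos: [555.5, 319.1, 48.2]
tcp_rot: [-3.141, -0.0, -0.0]
contact_force: [-0.8, 0.6, -0.0]
grip_width: 78.7
```

>>> {"api": "step_arm", "payload": {
  "deltas": [
    [0,0,0,0,0,0],
    [0,0,0,0,0,0],
    [0,0,-15,0,0,0],
    [0,0,-45,0,0,0],
    [0,0,-80,0,0,0]
  ]
}}

```text
time: 8.98
tool_pos: [554.0, 318.5, 126.8]
tcp_rot: [3.139, 0.005, -0.0]
contact_force: [0.0, -0.4, -0.4]
grip_width: 91.8
```

>>> {"api": "step_arm", "payload": {
  "deltas": [
    [0,0,-30,0,0,0],
    [-5,20,-50,0,0,0],
    [-15,55,-50,0,0,0],
    [-25,90,-50,0,0,0],
    [-35,130,-50,0,0,0]
  ]
}}

```text
time: 9.4
tool_pos: [519.6, 188.6, 178.6]
tcp_rot: [-3.141, -0.001, 0.002]
contact_force: [0.8, -0.5, -0.2]
grip_width: 91.8
```

>>> {"api": "step_arm", "payload": {
  "deltas": [
    [-11,36,0,0,0,0],
    [-21,72,0,0,0,0],
    [-31,108,0,0,0,0],
    [-41,137,0,0,0,0],
    [-41,137,0,0,0,0]
  ]
}}

```text
time: 9.82
tool_pos: [477.6, 48.0, 178.3]
tcp_rot: [3.14, 0.001, -0.004]
contact_force: [0.7, 0.7, -0.3]
grip_width: 91.9
```

```bash
python3 - <<'E'
from h import *
o=bot.get_obs(); print(o['tool_pos'],o['tcp_rot'],o['contact_force'])
ps=[]
for n in ('scene','wrist'):
    p=bot.capture(n); p={**p,'R':np.array(p['R']),'t':np.array(p['t'])}
    im=p['color'].copy()
    u=proj(p,(479,53,64)); print(u); cv2.drawMarker(im,tuple(map(int,u)),(255,0,0),0,8)
    if n=='scene': im=cv2.resize(im[80:220,260:460],(512,384),interpolation=2)
    ps.append(im)
cv2.imwrite('pics/tray2.png',cv2.resize(np.hstack(ps),(800,300))[:,:,::-1])
E
```

```text
[477.59956142  47.96608116 178.28971426] [ 3.14003910e+00  1.12849655e-03 -4.09485032e-03] [ 0.71527311  0.70040063 -0.25638384]
(np.float64(285.92519398405676), np.float64(158.57325398469212))
(np.float64(252.9454010236933), np.float64(201.02795281329685))
```

View pics/tray2.png

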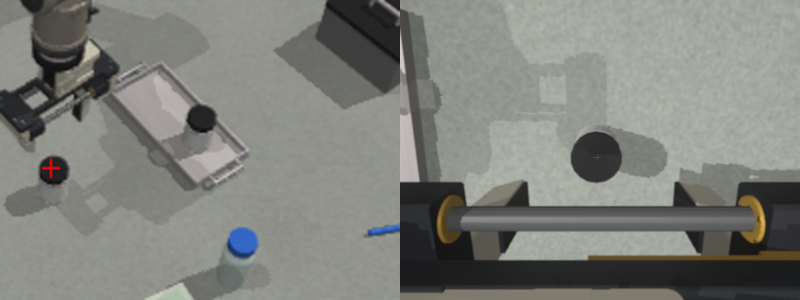

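B stands upright in the tray. Jar A's mark (479,53) sits on its lid centre in the wrist view. Descending on A.

>>> {"api": "step_arm", "payload": {
  "deltas": [
    [0,0,20,0,0,0],
    [0,0,55,0,0,0],
    [0,0,90,0,0,0],
    [0,0,120,0,0,0],
    [0,0,134,0,0,0]
  ]
}}

```text
time: 10.33
tool_pos: [477.7, 53.4, 40.9]
tcp_rot: [-3.141, 0.004, 0.001]
contact_force: [-0.7, -0.4, 0.5]
grip_width: 91.5
```

>>> {"api": "step_arm", "payload": {
  "deltas": [
    [0,0,0,0,0,0],
    [0,0,0,0,0,0],
    [0,0,0,0,0,0],
    [0,0,0,0,0,0],
    [0,0,0,0,0,0]
  ],
  "fingers": 20
}}

```text
time: 10.75
tool_pos: [480.1, 52.2, 45.5]
tcp_rot: [3.141, -0.003, 0.0]
contact_force: [0.6, -1.0, 0.8]
grip_width: 62.9
```

>>> {"api": "step_arm", "payload": {
  "deltas": [
    [0,0,0,0,0,0],
    [0,0,0,0,0,0],
    [0,0,0,0,0,0],
    [0,0,0,0,0,0],
    [0,0,0,0,0,0]
  ]
}}

```text
time: 11.17
tool_pos: [479.6, 52.1, 44.9]
tcp_rot: [3.142, -0.001, -0.0]
contact_force: [-0.8, 1.9, 6.0]
grip_width: 49.7
```

>>> {"api": "step_arm", "payload": {
  "deltas": [
    [0,0,0,0,0,0],
    [0,0,0,0,0,0],
    [0,0,-5,0,0,0],
    [0,0,-15,0,0,0],
    [0,0,-30,0,0,0]
  ]
}}

```text
time: 11.58
tool_pos: [478.2, 52.0, 74.0]
tcp_rot: [3.142, 0.003, -0.0]
contact_force: [0.9, 0.2, -1.4]
grip_width: 48.8
```

>>> {"api": "step_arm", "payload": {
  "deltas": [
    [0,0,-20,0,0,0],
    [0,0,-40,0,0,0],
    [0,0,-60,0,0,0],
    [0,0,-70,0,0,0],
    [0,0,-70,0,0,0]
  ]
}}

```text
time: 12.0
tool_pos: [480.4, 52.0, 147.0]
tcp_rot: [3.141, -0.005, -0.0]
contact_force: [-0.4, -0.6, -1.5]
grip_width: 49.1
```

>>> {"api": "step_arm", "payload": {
  "deltas": [
    [0,0,0,0,0,0],
    [0,0,0,0,0,0],
    [0,0,0,0,0,0],
    [0,0,0,0,0,0],
    [0,0,0,0,0,0]
  ]
}}

```text
time: 12.42
tool_pos: [478.8, 52.1, 143.5]
tcp_rot: [3.142, 0.001, -0.0]
contact_force: [0.2, 0.1, -1.4]
grip_width: 49.4
```

>>> {"api": "step_arm", "payload": {
  "deltas": [
    [0,0,0,0,0,0],
    [0,0,0,0,0,0],
    [0,0,0,0,0,0],
    [0,0,0,0,0,0],
    [0,0,0,0,0,0]
  ]
}}

```text
time: 12.83
tool_pos: [479.2, 52.1, 144.2]
tcp_rot: [3.142, -0.0, -0.0]
contact_force: [0.3, -0.3, -1.5]
grip_width: 49.3
```

A reads 1.5 N with the grip at 49.3 mm, so it is held and light. It goes to the large basin at (512,-326).

>>> {"api": "step_arm", "payload": {
  "deltas": [
    [1,12,0,0,0,0],
    [3,36,0,0,0,0],
    [6,66,0,0,0,0],
    [9,98,0,0,0,0],
    [12,130,0,0,0,0]
  ]
}}

```text
time: 13.25
tool_pos: [491.2, -79.1, 144.3]
tcp_rot: [3.141, -0.0, 0.001]
contact_force: [1.2, 0.2, -1.2]
grip_width: 49.0
```

>>> {"api": "step_arm", "payload": {
  "deltas": [
    [3,32,0,0,0,0],
    [6,64,0,0,0,0],
    [9,96,0,0,0,0],
    [12,128,0,0,0,0],
    [14,156,0,0,0,0]
  ]
}}

```text
time: 13.67
tool_pos: [505.1, -236.1, 144.3]
tcp_rot: [3.141, -0.0, -0.001]
contact_force: [1.1, -0.5, -1.7]
grip_width: 49.1
```

>>> {"api": "step_arm", "payload": {
  "deltas": [
    [3,28,0,0,0,0],
    [5,54,0,0,0,0],
    [6,76,0,0,0,0],
    [7,88,0,0,0,0],
    [7,92,0,0,0,0]
  ]
}}

```text
time: 14.08
tool_pos: [512.0, -327.7, 143.9]
tcp_rot: [3.141, -0.0, -0.002]
contact_force: [0.3, -0.1, -1.7]
grip_width: 49.1
```

>>> {"api": "step_arm", "payload": {
  "deltas": [
    [0,0,12,0,0,0],
    [0,0,35,0,0,0],
    [0,0,58,0,0,0],
    [0,0,75,0,0,0],
    [0,0,84,0,0,0]
  ]
}}

```text
time: 14.5
tool_pos: [511.2, -323.8, 57.9]
tcp_rot: [-3.139, 0.003, 0.001]
contact_force: [-0.5, -0.1, -1.2]
grip_width: 49.5
```

>>> {"api": "step_arm", "payload": {
  "deltas": [
    [0,0,2,0,0,0],
    [0,0,4,0,0,0],
    [0,0,6,0,0,0],
    [0,0,8,0,0,0],
    [0,0,10,0,0,0]
  ]
}}

```text
time: 14.92
tool_pos: [512.6, -326.2, 51.1]
tcp_rot: [3.14, -0.001, -0.0]
contact_force: [-0.7, -0.2, -2.2]
grip_width: 49.3
```

>>> {"api": "step_arm", "payload": {
  "deltas": [
    [0,0,0.5,0,0,0],
    [0,0,1,0,0,0],
    [0,0,1,0,0,0],
    [0,0,1,0,0,0],
    [0,0,1,0,0,0]
  ]
}}

```text
time: 15.33
tool_pos: [512.1, -326.0, 49.3]
tcp_rot: [3.141, -0.0, -0.0]
contact_force: [-0.0, 0.5, -1.3]
grip_width: 49.1
```

>>> {"api": "step_arm", "payload": {
  "deltas": [
    [0,0,0.5,0,0,0],
    [0,0,1,0,0,0],
    [0,0,1.5,0,0,0],
    [0,0,1.5,0,0,0],
    [0,0,1.5,0,0,0]
  ]
}}

```text
time: 15.75
tool_pos: [512.3, -326.0, 48.9]
tcp_rot: [3.141, -0.001, -0.0]
contact_force: [-2.5, 2.2, 7.0]
grip_width: 49.2
```

Contact at the expected height. Releasing and backing off.

>>> {"api": "step_arm", "payload": {
  "deltas": [
    [0,0,0,0,0,0],
    [0,0,0,0,0,0],
    [0,0,0,0,0,0],
    [0,0,0,0,0,0],
    [0,0,0,0,0,0]
  ],
  "fingers": 91.8
}}

```text
time: 16.17
tool_pos: [512.1, -326.0, 47.6]
tcp_rot: [-3.142, 0.0, -0.0]
contact_force: [-0.2, 0.3, 0.1]
grip_width: 77.8
```

>>> {"api": "step_arm", "payload": {
  "deltas": [
    [0,0,0,0,0,0],
    [0,0,0,0,0,0],
    [0,0,-15,0,0,0],
    [0,0,-45,0,0,0],
    [0,0,-80,0,0,0]
  ]
}}

```text
time: 16.58
tool_pos: [511.0, -325.1, 126.5]
tcp_rot: [-3.138, 0.004, -0.0]
contact_force: [0.6, -0.7, -0.0]
grip_width: 91.6
```

>>> {"api": "step_arm", "payload": {
  "deltas": [
    [0,0,-40,0,0,0],
    [-10,-25,-70,0,0,0],
    [-30,-55,-80,0,0,0],
    [-50,-85,-80,0,0,0],
    [-70,-115,-80,0,0,0]
  ]
}}

```text
time: 17.0
tool_pos: [441.5, -210.0, 208.6]
tcp_rot: [3.14, -0.002, -0.001]
contact_force: [-0.1, 0.1, -0.8]
grip_width: 91.6
```

>>> {"api": "step_arm", "payload": {
  "deltas": [
    [-5,-10,0,0,0,0],
    [-5,-10,0,0,0,0],
    [-5,-10,0,0,0,0],
    [-5,-10,0,0,0,0],
    [-5,-10,0,0,0,0]
  ]
}}

```text
time: 17.42
tool_pos: [437.9, -202.1, 207.6]
tcp_rot: [3.141, -0.0, -0.001]
contact_force: [-0.2, 0.7, -0.3]
grip_width: 91.9
```

```bash
python3 - <<'E'
from h import *
o=bot.get_obs(); print(o['tool_pos'],o['contact_force'])
ps=[]
for n in ('scene','top'):
    p=bot.capture(n); p={**p,'R':np.array(p['R']),'t':np.array(p['t'])}
    for d in bot.boxes_of('jar_a_center',p):
        if d['p']>.2: print(n,d['p'],ray(p,*d['rect'][:2],36).round())
    im=p['color'].copy()
    for X in ((512,-326,68),(555,319,68)): cv2.circle(im,tuple(map(int,proj(p,X))),1,(255,0,0),-1)
    im=im[80:280,140:407] if n=='scene' else im[140:270,100:400]
    ps.append(cv2.resize(im,(400,300),interpolation=2))
cv2.imwrite('pics/end.png',np.hstack(ps)[:,:,::-1])
E
```

```text
[ 437.88706134 -202.07342106  207.55698681] [-0.16413201  0.70753685 -0.27823555]
scene 0.73 [564. 318.  36.]
top 0.68 [550. 324.  36.]
```

View pics/end.png

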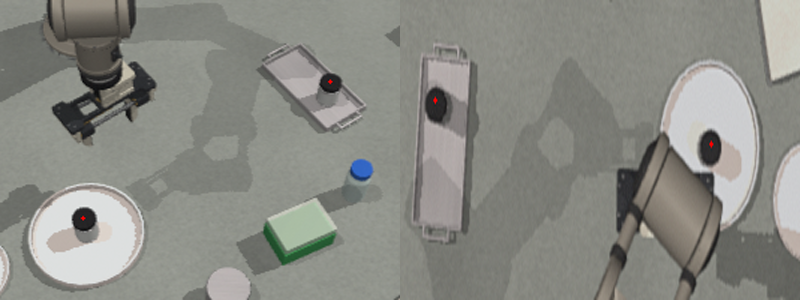

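The final view shows both jars upright with their lids on the predicted marks: A in the large basin and B in the tray. The gripper is clear of everything. Handing in.

```bash
python3 -c "from plant import bot; print(bot.close_job())"
```

```text
the job is handed in; nothing more can be done
None
```

Both jars were weighed, set down gently and handed in, using about 17.5 s of the 64 s allowed. No verdict was reported.

- **Jar B:** it pulled about 6–7 N in the grip, so it is heavy. It stands in the steel tray at about (555, 319) mm.
- **Jar A:** it pulled about 1.5 N, so it is light. It stands at the centre of the larger white basin, at about (512, -326) mm.

**Last checks:** the scene and top pictures show both jars upright, with their lids on the predicted points. The gripper is open and clear of everything, and the contact force is near zero.

**Disagreements:** in the last pictures the jar detector found only the jar in the tray and missed the one in the basin, which I confirmed by eye. The two cameras' tray-centre estimates differed by up to about 11 mm. The first jar positions differed by about 6–7 mm between cameras, and I corrected those from the wrist camera.

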